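# Third hand at the tacking fixture

## Robot

A 6-joint arm with a two-finger parallel gripper is mounted at the origin on the work surface. World frame = base frame: x ahead of the robot, y to its left, z up, the work surface at z = 0. Lengths are in mm, angles in rad, forces in N, time in s.
With the tool pointing down it reaches from about 275 to 825 mm from the base axis. Payload 4.9 kg.
Tool frame: the origin (TCP) lies at the very end of the fingers, on their centre line; the grasp point (between the pads) lies 19 mm behind it; z points along the fingers, y is the line along which they close (so a half turn about z gives the same grasp; the last joint's range is limited). The gripper opens to 85 mm and grips with 20 to 120 N. Pads are 22 mm wide; open, the fingers measure 114 mm over their backs; the gripper's body (76 mm by 85 mm) begins 54 mm behind the grasp point. The pads swing forward as they close: fully open they stand 13 mm farther back than shut.
Start: joints at [-1.424, 0.326, -0.193, 1.052, 0, 1.437], TCP at [152.43, -528.473, 199.581] pointing down, gripper open.
Joint ranges: [-2.65, 2.65], [-0.97, 1.79], [-1.3, 1.35], [-1.93, 2.1], [-1.47, 1.37], [-3.14, 3.14]. Speed limits (rad/s): [2.57, 2.57, 3.14, 3.14, 3.14, 3.14].

## Interface

Orientations are given as [roll, pitch, yaw] about the fixed x, y, z axes, in that order (R = Rz(yaw) Ry(pitch) Rx(roll)).
In Python, from bench import bot, solve_ik, imaging gives the robot as it stands. Calls block until the motion is done:
- bot.move_ptp(position, orientation): joint-space move of the TCP to a pose.
- bot.movel(position, rot=None, max_speed=150, threshold=None): straight line of the TCP; rot=None keeps the orientation; max_speed is the mean speed in mm/s. With threshold (N) it stops when the force on the tool has changed by that much, and returns True; else False.
- bot.move_j(angles): joint-space move.
- bot.grip(opening, effort=None): opening from 0.0 (shut) to 1.0 (fully open); effort is the grip in N (None keeps the last); returns when the fingers have stopped.
- bot.dwell(seconds).
- solve_ik(position, orientation): joint angles nearest the present ones, or None.
- bot.get_state(): the state.
- imaging.capture(name): name is "side" or "top" or "wrist"; returns the picture (384x512x3 uint8, blue, green, red); there is no depth.
- imaging.camera_model(name): a dict with "K" (3x3 intrinsics, pixels), "position" and "rotation" of the camera in the world. Camera axes: x right, y up, looking along -z (the intrinsics and any distortion apply to the point x, -y, -z); pixel columns grow to the right and rows downward; lengths in mm; the calibration is good to about 2 mm. A picture is of the moment at which its call begins: read the wrist's pose just before it. camera_model takes no time and is no camera call; for the wrist camera it gives the pose at the moment of the call.
A pose or a line that the arm cannot do raises bot.IKError and nothing moves.
- bot.sign_off(): hands the job in; it is judged then, once.
The state is a dict: "t": time; "qpos": joint angles; "joint_velocities": joint speeds; "effort": joint torques, N m; "tcp_pos": TCP position; "orientation": TCP orientation; "contact_force": force on the tool from outside, world axes, zero at the start; "wrist_torque": the same for the moment, N m; "opening": opening from 0.0 (shut) to 1.0 (fully open); "gripper_force": force on a finger pad.
Only numpy, scipy, OpenCV 4.12 (cv2) and the standard library are available. Lean on these libraries where they do the work, as an engineer would, in place of code of your own. Each camera call takes 0.05 s, during which the arm holds its last target. There are 200 camera calls.

## Task

First raise the amber spatter shield of the tacking fixture by its red bar to a little past upright, about 105 degrees from lying flat, like an open laptop screen, and leave it there. Then take the blue T bracket, stand it upright on the fixture's bed with its wide flat face squarely against the middle of the yellow sprung stop, and press it against the stop with a steady push of about 10 N, never ramming it. Finish while still holding it pressed there for the welder, and leave the magnet, the tin and the brush where they are.

Things in the scene. Friction and masses are not known exactly. Their poses are not given: they have to be found in the camera images.
- fixture: Tacking fixture, fixed: dark steel bed 240 (x) x 220 (y) x 12 mm thick. Origin: centre of its underside, on the bench; x points from its open front to the stop and the hinge, z up. In its frame: bed top z = 12 mm; stop face at rest x = 30; hinge axis along y at x = 105, z = 72; green hinge posts, 80 high, at x 93 to 117, y +-95 to +-107; green blocks behind the stop, 54 high.
- stop: Yellow sprung stop on the bed: plate 12 (x) x 150 (y) x 40 mm high. Origin: middle of its front face at the lower edge, level with the bed's top; axes parallel to the fixture's, x pointing away from whoever presses. Slides only along x, 25 mm at most, against a spring of 1 N per mm without preload (10 mm back = 10 N): its shift from rest in the fixture's frame tells the push.
- shield (a joint): Angle (rad) of the see-through amber spatter shield (black frame): 0 = flat over stop and bed, pi/2 = upright, growing as it is raised and leans away behind the stop, at most 2.6. Starts at 0.05 to 0.5. Stiff hinge: stays where it is left, takes about 3 to 6 N at the bar. Panel 184 mm wide, 7 mm thick, reaching 90 mm from the hinge; two black arms carry the red bar 45 mm beyond its edge.
- shield_bar (a point): Middle of the shield's red round bar, 12 mm in diameter, 140 mm long, parallel to the fixture's y, 135 mm from the hinge axis. Free between the arms over the middle 120 mm; 39 mm of free space between bar and panel edge. The round bar can turn between gripping fingers while the shield is raised.
- shield_hinge (a point): Middle of the shield's hinge axis, which runs along the fixture's y, 72 mm above the bench. The bar's middle is at -135*cos(angle) mm along the fixture's x and +135*sin(angle) mm in height from here.
- bracket_web (a point): Centre of the web of the loose blue T bracket (0.35 to 0.6 kg), 22.5 mm above its underside. Starts upright on the bench, left or right of the fixture, its +x within 0.7 rad of world +x. T-shaped from above, 45 mm high: the web is 50 mm along the bracket's x, 12 mm thick along its y, free for a grasp from above; the flange stands across its +x end, 8 (x) x 90 mm (y).
- bracket_face (a point): Middle of the wide flat outer face (90 x 45 mm) of the bracket's flange, 33 mm from the web's centre along the bracket's +x; that x axis points out of the face. This face goes against the stop.
- bracket: The T bracket as a whole; origin under the web's centre, on its underside; axes as for bracket_web.
- magnet: Red and steel square welding magnet lying on the bench on the other side of the fixture from the bracket, about 85 x 85 x 24 mm; origin at the centre of its underside. Leave it alone.
- tin: Jar-like tin of spatter paste with an orange band, standing on the bench, 60 mm in diameter, 85 mm high; origin at the centre of its underside. Leave it alone.
- brush: Flat brush with a wooden handle and a grey head, 160 mm long, lying on the bench; origin about its middle. Leave it alone.
Things that resemble listed ones, but are neither listed nor needed, are in the scene too. Several things look just like the bracket: the one meant starts farthest to the robot's right.

How it is judged:
By the outcome, as a careful person would: the job done as asked, in the order asked, and still so for the second after the job is handed in, while the arm keeps its last pose, push and grip.
It also fails if it takes over 72 s, if anything falls off the work surface, if the arm or the gripper's body presses on something with over 40 N, if the wrist force passes 120 N, or if a joint passes its speed limit or range.

## Working session

There is one attempt and no reset: what is moved stays moved. The work goes in short steps, each a Python script; the robot and the scene stay as the last script left them, time stands still between calls to the robot, and variables do not carry over. Pictures are saved under pics/ and viewed, at most 10 in all, crops included, and the job is handed in when it is done.

```bash
ls; mkdir -p pics
python3 - <<'E'
from bench import bot, imaging
import cv2, numpy as np
for n in ("top","side"):
    m=imaging.camera_model(n); print(n,{k:np.round(np.array(v),4).tolist() if not isinstance(v,str) else v for k,v in m.items()})
    im=imaging.capture(n); cv2.imwrite(f"pics/{n}0.png",im)
print(bot.get_state())
E
```

```text
pics
top {'K': [[356.017, 0.0, 256.1378], [0.0, 356.017, 191.9609], [0.0, 0.0, 1.0]], 'position': [437.4497, 47.3223, 949.6784], 'rotation': [0.0495, -0.0084, -1.5744]}
side {'K': [[363.6929, 0.0, 257.8787], [0.0, 363.6929, 188.5354], [0.0, 0.0, 1.0]], 'position': [336.0601, 683.4935, 796.9174], 'rotation': [0.7368, 0.01, -2.9339]}
{'t': 0.1, 'qpos': array([-1.42423464e+00,  3.26879893e-01, -1.93464116e-01,  1.05201519e+00,
       -2.57877149e-05,  1.43659458e+00]), 'joint_velocities': array([ 0.00142695, -0.00225856,  0.00157413, -0.00023294,  0.00119014,
       -0.00155898]), 'effort': array([ 6.14519777e-04, -4.44237792e+01,  2.63038534e+01,  7.87125056e-03,
       -1.16564620e-04, -8.91379216e-06]), 'tcp_pos': array([ 152.31721201, -527.89758509,  198.88217252]), 'orientation': array([-3.14004039e+00, -1.83555003e-04,  2.80763315e-01]), 'contact_force': array([ 0.67519199,  0.37436342, -0.28100458]), 'wrist_torque': array([ 0.00972784, -0.05082573,  0.02326896]), 'gripper_force': 0.0, 'opening': 1.0003361770112027}
```

View pics/top0.png

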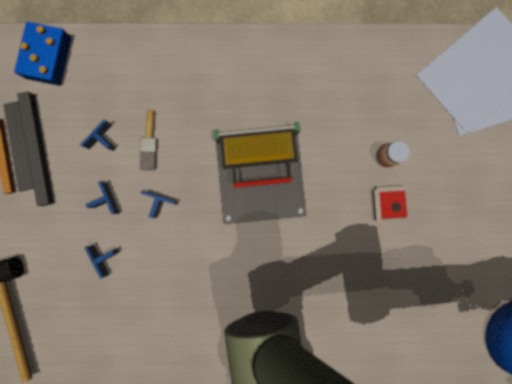

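View pics/side0.png

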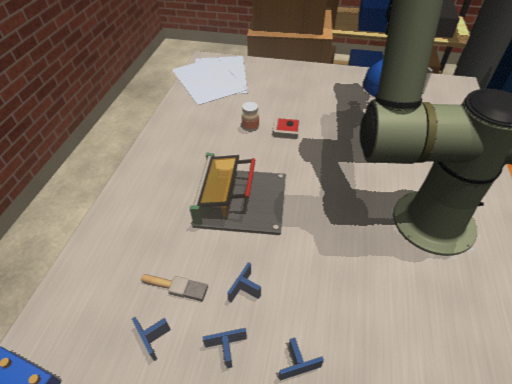

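The top view shows the fixture around (260,175), with its red bar at (262,183) and green posts at (215,134) and (297,126). The magnet is at (391,203), the tin at (393,153) and the brush at (149,140).

Four things could be the bracket, at (98,135), (103,199), (158,202) and (101,260). The robot's right is image right, so I choose (158,202). In the side view that is (243,283). I'll check it with a close wrist crop.

```bash
cat > h.py <<'E'
import numpy as np, cv2
from scipy.spatial.transform import Rotation as Ro
from bench import bot, solve_ik, imaging
def ray(m,uv):
    K=np.array(m["K"]); p=np.array([[uv]],float)
    d=m.get("distortion",m.get("dist",None))
    x,y=cv2.undistortPoints(p,K,np.array(d) if d is not None else None)[0,0]
    R=np.array(m["rotation"]); R=R if R.shape==(3,3) else Ro.from_euler("xyz",R).as_matrix()
    return np.array(m["position"],float), R@np.array([x,-y,-1.])
def onz(m,uv,z):
    o,d=ray(m,uv); return o+d*(z-o[2])/d[2]
def tri(m1,u1,m2,u2):
    (a,d),(b,e)=ray(m1,u1),ray(m2,u2)
    s=np.linalg.lstsq(np.c_[d,-e],b-a,rcond=None)[0]
    p,q=a+s[0]*d,b+s[1]*e
    return (p+q)/2,np.linalg.norm(p-q)
def proj(m,P):
    R=np.array(m["rotation"]); R=R if R.shape==(3,3) else Ro.from_euler("xyz",R).as_matrix()
    c=R.T@(np.array(P,float)-m["position"]); K=np.array(m["K"])
    return np.array([K[0,2]+K[0,0]*c[0]/-c[2],K[1,2]-K[1,1]*c[1]/-c[2]])
def mask(im,lo,hi):
    return cv2.inRange(cv2.cvtColor(im,cv2.COLOR_BGR2HSV),np.array(lo),np.array(hi))
def blobs(mk,amin=15):
    n,l,s,c=cv2.connectedComponentsWithStats(mk)
    return [(c[i].round(1).tolist(),int(s[i,4]),s[i,:4].tolist()) for i in range(1,n) if s[i,4]>=amin]
E
python3 - <<'E'
from h import *
m=imaging.camera_model("top"); print(list(m))
im=cv2.imread("pics/top0.png"); sd=cv2.imread("pics/side0.png"); ms=imaging.camera_model("side")
print("green",blobs(mask(im,(40,80,30),(85,255,255)),8))
print("red",blobs(mask(im,(0,180,90),(6,255,255))|mask(im,(174,180,90),(180,255,255))))
print("sred",blobs(mask(sd,(0,180,60),(6,255,255))|mask(sd,(174,180,60),(180,255,255))))
print("sgreen",blobs(mask(sd,(40,80,30),(85,255,255)),8))
print("blue",[(b,onz(m,b[0],45).round()) for b in blobs(mask(im,(100,130,40),(125,255,255)))])
for p in [(215,134),(297,126)]: print(onz(m,p,80))
# candidate camera pose: wrist mount
w=imaging.camera_model("wrist"); s=bot.get_state()
T=Ro.from_euler("xyz",s["orientation"]).as_matrix()
print(w, "cam in tool", T.T@(np.array(w["position"])-s["tcp_pos"]))
print(tri(m,(262,183),ms,(250,180)))
for yaw in np.arange(-3,3.1,.5):
  print(yaw, solve_ik([450,200,350],[3.1416,0,yaw]), solve_ik([400,300,300],[3.1416,0,yaw]) is not None)
E
```

```text
['K', 'position', 'rotation']
green [([296.6, 127.0], 21, [295, 123, 4, 8]), ([215.7, 134.5], 17, [215, 131, 3, 8])]
red [([262.4, 181.9], 214, [234, 178, 57, 9]), ([392.3, 204.0], 505, [381, 192, 25, 26])]
sred [([295.2, 125.5], 21, [293, 121, 5, 10]), ([249.1, 180.8], 66, [246, 161, 8, 35])]
sgreen []
blue [(([39.5, 52.6], 1857, [15, 22, 49, 62]), array([844., 597.,  45.])), (([96.9, 136.1], 160, [82, 122, 28, 25]), array([626., 446.,  45.])), (([101.7, 199.5], 150, [87, 183, 27, 30]), array([464., 431.,  45.])), (([156.4, 202.7], 97, [146, 193, 27, 23]), array([456., 292.,  45.])), (([98.0, 259.8], 175, [86, 248, 27, 29]), array([313., 437.,  45.])), (([501.0, 337.1], 1305, [486, 302, 26, 71]), array([ 116., -573.,   45.]))]
[623.80878911 140.68019624  80.        ]
[643.39764445 -61.70545452  80.        ]
{'K': array([[316.57653639,   0.        , 253.12224748],
       [  0.        , 316.57653639, 195.4588707 ],
       [  0.        ,   0.        ,   1.        ]]), 'position': array([ 225.77594245, -505.757276  ,  373.57920826]), 'rotation': array([-3.02480774e-01,  9.34086903e-04, 
[... 868 characters left out ...]
.38044072e+00
  7.08377514e-06 -2.87339426e+00] True
0.5 [ 2.68198346e-01  1.61630852e-01 -2.87221510e-02  1.38044501e+00
  7.14992370e-06  2.90979100e+00] True
1.0 [ 2.68199506e-01  1.61633892e-01 -2.87184888e-02  1.38044886e+00
  5.46552717e-06  2.40979216e+00] True
1.5 [ 2.68201588e-01  1.61635994e-01 -2.87159569e-02  1.38045130e+00
  2.44299144e-06  1.90979424e+00] True
2.0 [ 2.68204081e-01  1.61636642e-01 -2.87151753e-02  1.38045176e+00
 -1.17766593e-06  1.40979673e+00] True
2.5 [ 2.68206376e-01  1.61635679e-01 -2.87163353e-02  1.38045011e+00
 -4.50999358e-06  9.09799029e-01] True
3.0 [ 2.68207910e-01  1.61633340e-01 -2.87191530e-02  1.38044676e+00
 -6.73812966e-06  4.09800564e-01] True
```

Run:
```python
from h import *
import json
out={}
for n,p in (("w1",[470,60,260]),("w2",[400,270,200])):
    bot.move_ptp(p,[np.pi,0,np.pi+0.09]); bot.dwell(.3)
    m=imaging.camera_model("wrist"); im=imaging.capture("wrist"); cv2.imwrite(f"pics/{n}.png",im)
    out[n]={k:np.array(v).tolist() for k,v in m.items()}
    print(bot.get_state()["tcp_pos"],bot.get_state()["t"],bot.get_state()["contact_force"])
    print("red",blobs(mask(im,(0,180,60),(6,255,255))|mask(im,(174,180,60),(180,255,255)),40))
    print("blue",blobs(mask(im,(100,130,40),(125,255,255)),100))
    print("green",blobs(mask(im,(40,80,30),(85,255,255)),20))
json.dump(out,open("cams.json","w"))
```

```text
[470.05128324  59.73881147 259.96930456] 2.8417 [ 0.19335547 -0.35428478  0.15974393]
red [([219.5, 197.0], 1172, [157, 192, 126, 11])]
blue [([439.5, 165.9], 742, [404, 138, 61, 54]), ([505.3, 282.6], 211, [496, 273, 16, 25]), ([500.8, 309.3], 117, [490, 301, 22, 17])]
green [([302.4, 280.1], 205, [298, 259, 10, 37])]
[400.60890455 269.35646244 200.20635756] 4.1083 [-0.02428298  0.14258655  0.28570041]
red [([33.4, 264.7], 779, [0, 259, 67, 12])]
blue [([427.5, 99.4], 1438, [388, 50, 67, 88]), ([273.6, 222.8], 1148, [232, 188, 71, 61]), ([391.9, 234.2], 1018, [369, 206, 59, 67])]
green []
```

View pics/w1.png

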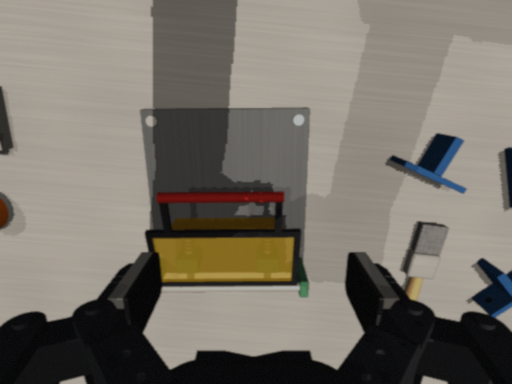

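View pics/w2.png

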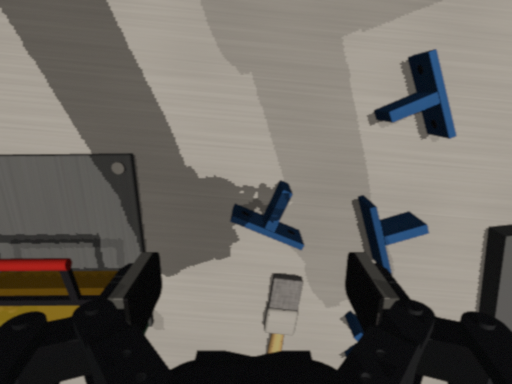

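w1 shows the bar from (157,197) to (283,197) and the bed's front corners at about (141,108) and (309,108). In w2 the leftmost bracket, the one farthest to the robot's right, is at (267,217). Next I'll measure the fixture edges and crop in on the bracket.

Run:
```python
from h import *
import json
C=json.load(open("cams.json")); m1,m2=C["w1"],C["w2"]; mt=imaging.camera_model("top")
im=cv2.imread("pics/w1.png"); g=cv2.GaussianBlur(cv2.cvtColor(im,cv2.COLOR_BGR2GRAY),(3,3),0).astype(float)
gy=np.abs(np.gradient(g,axis=0)); gx=np.abs(np.gradient(g,axis=1))
def line(pts): 
    return cv2.fitLine(np.array(pts,np.float32),cv2.DIST_HUBER,0,.01,.01).ravel()
F=line([(c,98+np.argmax(gy[98:118,c])) for c in range(240,300)])
L=line([(134+np.argmax(gx[r,134:152]),r) for r in range(130,190)])
Rr=line([(300+np.argmax(gx[r,300:318]),r) for r in range(130,190)])
def X(a,b):
    s=np.linalg.solve(np.c_[a[:2],-b[:2]],b[2:]-a[2:]); return a[2:]+s[0]*a[:2]
cl,cr=X(F,L),X(F,Rr); print("px corners",cl,cr)
# image left = -y
P=onz(m1,cl,12)[:2]; Q=onz(m1,cr,12)[:2]; print(P,Q,np.linalg.norm(Q-P))
yv=(Q-P)/np.linalg.norm(Q-P); yaw=np.arctan2(-yv[0],yv[1]); xv=np.array([np.cos(yaw),np.sin(yaw)])
O=(P+Q)/2+120*xv; print("yaw",yaw,"O",O)
print("L dir yaw",[ (lambda a,b: np.arctan2(*(b-a)[1::-1]))(onz(m1,l[2:]-l[:2]*0,12)[:2],onz(m1,l[2:]+l[:2]*60*np.sign(l[1]),12)[:2]) for l in (L,Rr)])
a,b=[onz(mt,p,80)[:2] for p in [(215.7,133),(296.6,125.5)]]
d=(a-b);print("posts yaw",np.arctan2(-d[0],d[1]),"mid",(a+b)/2,"O",(a+b)/2-105*xv,np.linalg.norm(d))
for e in ((157.5,197.5),(283,197)): print("bar end z110",onz(m1,e,110))
b,gap=tri(m1,(219.5,197),mt,(262.4,182.2)); print("bar mid",b,gap)
h=np.r_[O+105*xv,72]; r=b-h; print("ang",np.arctan2(r[2],-(r[:2]@xv)),"len",np.linalg.norm(r[[0,2]]),"lat",r[1])
# angle from w1 ray alone: intersection w circle
from scipy.optimize import brentq
f=lambda t:(proj(m1,h+np.r_[-135*np.cos(t)*xv,135*np.sin(t)])-[219.5,197])[1]
print([ (t,round(f(t),1)) for t in np.arange(0,.7,.1)])
im2=cv2.imread("pics/w2.png")[175:260,220:320]; cv2.imwrite("pics/brk.png",cv2.resize(im2,None,fx=7,fy=7,interpolation=cv2.INTER_CUBIC))
```

```text
px corners [139.41817 107.     ] [310.11252 107.     ]
[419.80175098 -90.74161607] [400.50976778 127.99866449] 219.58936894560802
yaw 0.0879682259465093 O [529.69175419  29.17110191]
L dir yaw [np.float64(0.09370057073012066), np.float64(0.09013023176649954)]
posts yaw 0.09166092362608422 mid [635.47015133  39.11742718] O [530.87615587  29.89267169] 200.53187817905462
bar end z110 [506.65312302 -39.45808726 110.        ]
bar end z110 [494.1984715  95.0058126 110.       ]
bar mid [502.93919053  25.61175631 101.15937222] 1.2871647525962662
ang 0.21747365793453485 len 134.54437031034533 lat -12.78410108389873
[(np.float64(0.0), np.float64(-10.0)), (np.float64(0.1), np.float64(-6.2)), (np.float64(0.2), np.float64(-1.1)), (np.float64(0.30000000000000004), np.float64(5.5)), (np.float64(0.4), np.float64(13.6)), (np.float64(0.5), np.float64(23.2)), (np.float64(0.6000000000000001), np.float64(34.2))]
```

View pics/brk.png

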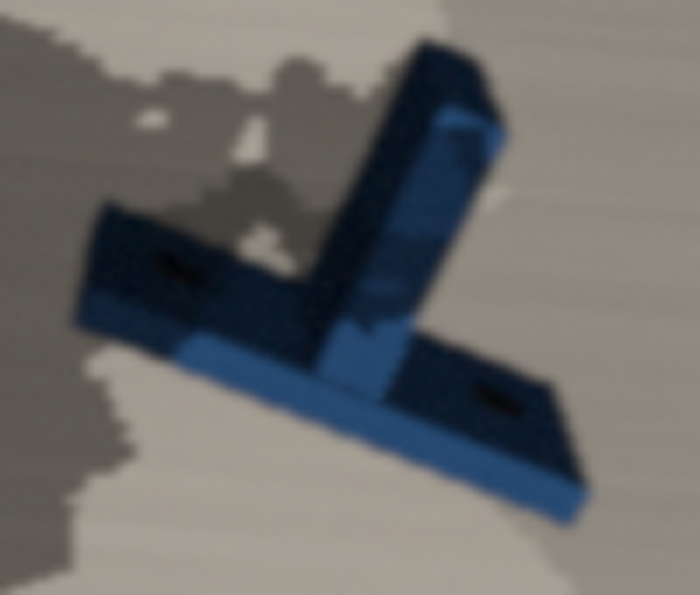

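The crop confirms a T bracket. Its flange outer top edge runs from (75,325) to (572,525) in crop pixels, and the web's top end is at (471,128). I'll raise the shield now.

```bash
cat >> h.py <<'E'
FX=np.array([530.2,29.5]); FY=0.091
xv=np.array([np.cos(FY),np.sin(FY)]); yv=np.array([-xv[1],xv[0]])
def fx(x,y,z): return np.r_[FX+x*xv+y*yv,z]
def st(k=("t","tcp_pos","contact_force","opening","gripper_force")):
    s=bot.get_state(); print({i:np.round(s[i],2).tolist() for i in k})
E
python3 - <<'E'
from h import *
import json
m2=json.load(open("cams.json"))["w2"]
c=lambda p: onz(m2,(220+(p[0]+.5)/7-.5,175+(p[1]+.5)/7-.5),45)[:2]
a,b,w=c((75,325)),c((572,525)),c((471,128)); d=b-a
yaw=np.arctan2(-d[0],d[1]); x=np.array([np.cos(yaw),np.sin(yaw)]); mid=(a+b)/2
print("len",np.linalg.norm(d),"yaw",yaw,"tail dist",(mid-w)@x,(mid-w)@[-x[1],x[0]],"web",mid-33*x,w+25*x)
bar=lambda t,dz=0: fx(105-135*np.cos(t),0,72+135*np.sin(t)-18+dz)
o=[np.pi,0,FY+np.pi/2]; t0=.217
bot.grip(.45); bot.move_ptp(bar(t0,110),o); bot.movel(bar(t0,0),max_speed=80,threshold=8); st()
bot.grip(0,40); st()
for t in np.linspace(t0,1.8326,14)[1:]:
    bot.movel(bar(t),max_speed=70); st(("t","contact_force","opening"))
E
```

```text
len 88.46872126517282 yaw -0.32442698367756784 tail dist 55.09015125996338 0.2972451871412183 web [442.64004914 302.15983323] [445.3033498  300.95053426]
{'t': 7.19, 'tcp_pos': [503.95, 27.03, 83.56], 'contact_force': [0.29, -0.23, -0.57], 'opening': 0.45, 'gripper_force': 0.0}
{'t': 7.64, 'tcp_pos': [503.47, 27.07, 83.11], 'contact_force': [-0.16, 0.17, 0.01], 'opening': -0.0, 'gripper_force': 0.0}
{'t': 8.03, 'contact_force': [-0.01, -0.02, 0.41], 'opening': 0.0}
{'t': 8.43, 'contact_force': [-0.36, 0.02, 0.32], 'opening': 0.0}
{'t': 8.82, 'contact_force': [-0.27, -0.11, -0.76], 'opening': -0.0}
{'t': 9.21, 'contact_force': [-0.19, 0.26, 0.2], 'opening': -0.0}
{'t': 9.6, 'contact_force': [0.46, 0.0, -0.52], 'opening': 0.0}
{'t': 9.99, 'contact_force': [-0.12, 0.57, -0.02], 'opening': -0.0}
{'t': 10.38, 'contact_force': [0.31, -0.47, 0.05], 'opening': -0.0}
{'t': 10.78, 'contact_force': [0.61, -0.47, -0.81], 'opening': -0.0}
{'t': 11.17, 'contact_force': [-0.06, 0.18, 0.26], 'opening': -0.0}
{'t': 11.56, 'contact_force': [0.74, -0.72, 0.27], 'opening': -0.0}
{'t': 11.95, 'contact_force': [-0.41, 0.31, 0.76], 'opening': -0.0}
{'t': 12.34, 'contact_force': [0.76, 0.16, -0.14], 'opening': -0.0}
{'t': 12.73, 'contact_force': [0.07, -0.85, -0.24], 'opening': 0.0}
```

The fingers closed on nothing. I should have checked the opening before moving. I'll look again.

Run:
```python
from h import *
bot.movel(fx(0,-60,330),max_speed=200); 
bot.move_ptp(fx(-60,30,260),[np.pi,0,np.pi+0.09]); bot.dwell(.3)
mw=imaging.camera_model("wrist"); w=imaging.capture("wrist"); s=imaging.capture("side"); ms=imaging.camera_model("side")
red=lambda im,a=30: blobs(mask(im,(0,150,50),(6,255,255))|mask(im,(174,150,50),(180,255,255)),a)
print("w",red(w)); print("s",red(s))
for t in (0.05,.1,.15,.2,.25,.3,.4):
    P=fx(105-135*np.cos(t),0,72+135*np.sin(t)); print(t,P.round(),proj(mw,P).round(1),proj(ms,P).round(1))
cv2.imwrite("pics/s2.png",np.hstack([cv2.resize(s[130:250,170:310],None,fx=3,fy=3,interpolation=cv2.INTER_CUBIC),cv2.resize(w[60:300,100:380],None,fx=1.3,fy=1.5)]))
```

```text
w [([225.3, 199.1], 1297, [162, 194, 127, 11])]
s [([287.1, 124.9], 186, [277, 119, 21, 12]), ([248.2, 186.1], 64, [245, 170, 7, 27])]
0.05 [500.  27.  79.] [227.  191.3] [251.1 181.8]
0.1 [501.  27.  85.] [226.5 193.3] [250.9 180.1]
0.15 [502.  27.  92.] [226.  195.8] [250.5 178.3]
0.2 [503.  27.  99.] [225.6 198.5] [250.  176.6]
0.25 [505.  27. 105.] [225.1 201.7] [249.4 174.8]
0.3 [506.  27. 112.] [224.7 205.2] [248.6 173. ]
0.4 [511.  28. 125.] [223.7 213.4] [246.7 169.5]
```

View pics/s2.png

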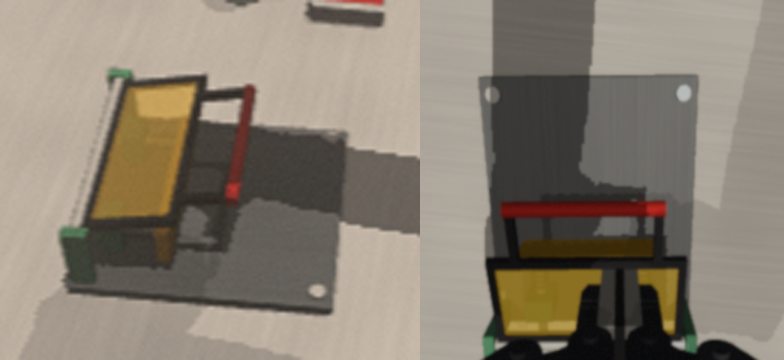

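The bar's middle sits at about (250,177) in the side view, which agrees with an angle near 0.2. I'll go down again and take a wrist picture before closing.

Run:
```python
from h import *
bar=lambda t,dz=0: fx(105-135*np.cos(t),0,72+135*np.sin(t)-18+dz)
o=[np.pi,0,FY+np.pi/2]; t0=.21
bot.grip(.5); bot.move_ptp(bar(t0,80),o); bot.movel(bar(t0,30),max_speed=100,threshold=8); bot.movel(bar(t0,0),max_speed=50,threshold=8); bot.dwell(.2); st(("t","tcp_pos","orientation","opening"))
m=imaging.camera_model("wrist"); w=imaging.capture("wrist"); s=imaging.capture("side")
print(proj(m,bot.get_state()["tcp_pos"]), proj(m,bar(t0,18)),proj(m,bar(t0,18)+np.r_[60*yv,0]))
cv2.imwrite("pics/w3.png",np.hstack([w[100:384,60:450],cv2.resize(s[110:230,180:320],None,fx=2.2,fy=284/120)]))
```

```text
{'t': 19.05, 'tcp_pos': [503.58, 27.05, 82.45], 'orientation': [3.14, 0.0, 1.66], 'opening': 0.5}
[252.50646836 231.61280081] [252.00632736 244.75654537] [251.71914334 133.46449806]
```

View pics/w3.png

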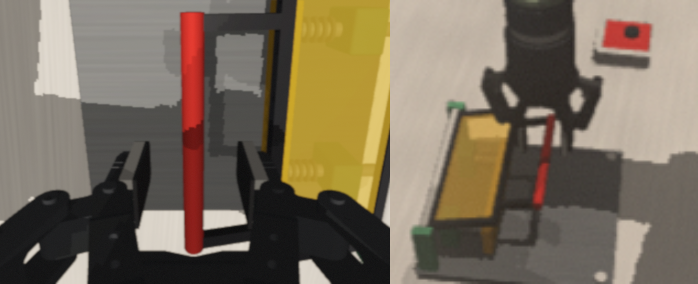

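The wrist view shows the bar centred between the pads, with its ends at about (253,112) and (253,351) full-frame. That length is shorter than predicted, so the bar may be lower than I assumed. I'll compute its height from the two ends.

Run:
```python
from h import *
from scipy.optimize import least_squares
m=imaging.camera_model("wrist"); ms=imaging.camera_model("side"); mt=imaging.camera_model("top")
tcp=bot.get_state()["tcp_pos"]; print("tcp in side crop",(proj(ms,tcp)-[180,110])*[2.2,284/120]+[390,0], proj(ms,tcp))
f=lambda p: np.r_[proj(m,np.r_[p[:2]+70*yv,p[2]])-[253,112],proj(m,np.r_[p[:2]-70*yv,p[2]])-[252.5,351]]
r=least_squares(f,[503,27,90]); print(r.x,r.fun)
f2=lambda p: np.r_[proj(ms,np.r_[p[:2]+70*yv,p[2]])-[247.3,195],proj(ms,np.r_[p[:2]-70*yv,p[2]])-[253,159]]
r=least_squares(f2,[503,27,90]); print(r.x,r.fun)
im=cv2.imread("pics/w3.png")[:,:390]; mk=mask(im,(0,150,50),(6,255,255))|mask(im,(174,150,50),(180,255,255)); print(blobs(mk,50))
for n,m_,f_ in (("w1",None,None),):
    import json; m1=json.load(open("cams.json"))["w1"]; im=cv2.imread("pics/w1.png")
    g=lambda p: np.r_[proj(m1,np.r_[p[:2]+70*yv,p[2]])-[283,197],proj(m1,np.r_[p[:2]-70*yv,p[2]])-[157,197.5]]
    r=least_squares(g,[503,27,90]); print(r.x,r.fun)
```

```text
tcp in side crop [543.92920155 167.44266683] [249.96781889 180.75042261]
[503.61349575  27.36016096 102.26059691] [-0.40070124  0.0006925   0.5123387  -0.00088543]
[509.82834804  -3.62922011  67.93222193] [-0.40134152 -0.07323725  0.43997752  0.0802878 ]
[([192.6, 125.3], 4932, [181, 12, 24, 242])]
[503.89970778  26.63841618  99.39661395] [ 0.00021688  0.08073849 -0.00021703 -0.08079046]
```

Run:
```python
from h import *
red=lambda im,a=30: blobs(mask(im,(0,150,50),(6,255,255))|mask(im,(174,150,50),(180,255,255)),a)
for o in (.3,.2,.15,.1):
    bot.grip(o,40); st(("t","opening","gripper_force","contact_force"))
    w=imaging.capture("wrist"); print(red(w))
cv2.imwrite("pics/w4.png",w[100:384,60:450])
```

```text
{'t': 19.46, 'opening': 0.3, 'gripper_force': 0.0, 'contact_force': [-0.41, -0.74, -0.05]}
[([253.3, 226.5], 4937, [241, 112, 24, 242])]
{'t': 19.76, 'opening': 0.2, 'gripper_force': 0.0, 'contact_force': [0.2, 0.2, 0.05]}
[([253.3, 226.6], 4933, [241, 113, 24, 241])]
{'t': 20.03, 'opening': 0.15, 'gripper_force': 0.0, 'contact_force': [0.4, -0.62, 0.39]}
[([253.3, 226.6], 4935, [241, 113, 24, 241])]
{'t': 20.31, 'opening': 0.1, 'gripper_force': 0.0, 'contact_force': [0.39, 0.15, -0.43]}
[([253.2, 226.5], 4891, [241, 113, 24, 241])]
```

View pics/w4.png

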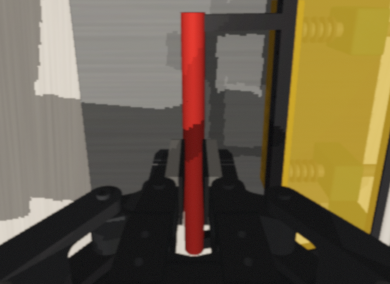

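Run:
```python
from h import *
red=lambda im: (mask(im,(0,150,40),(6,255,255))|mask(im,(174,150,40),(180,255,255)))>0
for o in (.05,0.):
    bot.grip(o,40); st(("t","tcp_pos","opening","gripper_force"))
    w=imaging.capture("wrist"); r=red(w); print({k:(int(r[k,230:280].sum()),np.where(r[k])[0][[0,-1]].tolist() if r[k].any() else None) for k in range(120,356,18)})
cv2.imwrite("pics/w5.png",cv2.resize(w[200:384,130:380],None,fx=3,fy=3,interpolation=cv2.INTER_CUBIC))
```

```text
{'t': 20.58, 'tcp_pos': [503.29, 27.04, 82.14], 'opening': 0.05, 'gripper_force': 0.0}
{120: (22, [242, 263]), 138: (23, [242, 264]), 156: (23, [242, 264]), 174: (23, [242, 264]), 192: (21, [243, 263]), 210: (22, [242, 263]), 228: (21, [243, 263]), 246: (10, [249, 258]), 264: (11, [248, 258]), 282: (10, [249, 258]), 300: (11, [248, 258]), 318: (11, [248, 258]), 336: (19, [246, 264]), 354: (0, None)}
{'t': 20.86, 'tcp_pos': [503.3, 27.04, 82.13], 'opening': -0.0, 'gripper_force': 0.0}
{120: (23, [241, 263]), 138: (23, [242, 264]), 156: (23, [242, 264]), 174: (23, [242, 264]), 192: (21, [243, 263]), 210: (22, [242, 263]), 228: (21, [243, 263]), 246: (0, None), 264: (0, None), 282: (0, None), 300: (0, None), 318: (0, None), 336: (13, [247, 259]), 354: (0, None)}
```

View pics/w5.png

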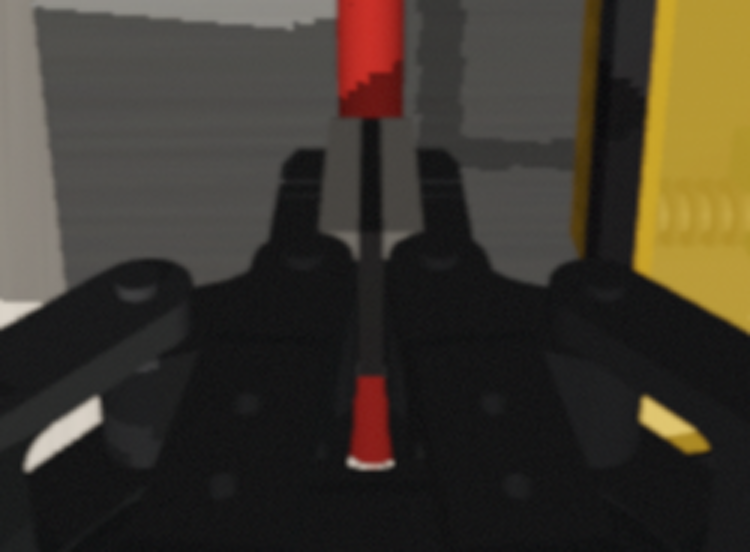

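The shut fingers at (253,238) hide the bar, so the real fingertips sit about 25–35 mm behind the reported TCP. I'll go lower, grip, and require an opening near 0.14 before lifting.

```bash
cat > lift.py <<'E'
from h import *
import sys
bar=lambda t,z: fx(105-135*np.cos(t),0,72+135*np.sin(t)+z)
t0=.213
bot.movel(bar(t0,10),max_speed=100); bot.grip(.45)
Z=-18-32
print(bot.movel(bar(t0,Z),max_speed=60,threshold=6)); bot.grip(0,40); st()
s=bot.get_state()
if not .08<s["opening"]<.25: sys.exit("no grip")
for t in np.linspace(t0,1.8326,12)[1:]:
    bot.movel(bar(t,Z),max_speed=80); st(("t","contact_force","opening"))
    if np.linalg.norm(bot.get_state()["contact_force"])>25: sys.exit("force")
E
python3 lift.py
```

```text
False
{'t': 23.3, 'tcp_pos': [503.36, 26.98, 50.82], 'contact_force': [-0.11, 0.71, 2.48], 'opening': 0.12, 'gripper_force': 38.95}
{'t': 23.7, 'contact_force': [-3.94, -0.96, 2.12], 'opening': 0.12}
{'t': 24.1, 'contact_force': [-7.07, -1.47, 3.9], 'opening': 0.12}
{'t': 24.5, 'contact_force': [-10.94, -1.9, 7.7], 'opening': 0.13}
{'t': 24.9, 'contact_force': [-14.55, -2.18, 12.54], 'opening': 0.12}
{'t': 25.3, 'contact_force': [-22.19, -1.58, 22.52], 'opening': 0.12}force
```

The grip holds, but the radial force grew as the bar rose. I'll correct the arc from the measured force while continuing.

```bash
cat > lift2.py <<'E'
from h import *
import sys
Z=-50; t=.213+5*(1.8326-.213)/11; r=0.
P=lambda t,r: fx(105-(135+r)*np.cos(t),0,72+(135+r)*np.sin(t)+Z)
def frad(t):
    F=np.mean([bot.get_state()["contact_force"] for _ in range(3)],axis=0)
    fxx=F[:2]@xv; return -np.cos(t)*fxx+np.sin(t)*F[2], fxx*np.sin(t)+F[2]*np.cos(t)
print("cmd",P(t,0).round(1),"act",bot.get_state()["tcp_pos"].round(1),frad(t))
for k in range(4):
    f,_=frad(t); r+=np.clip(.15*f,-2.5,2.5); bot.movel(P(t,r),max_speed=20)
    a=bot.get_state()["tcp_pos"]; print("relax r",round(r,1),np.round(frad(t),1),a.round(1))
E
python3 lift2.py
```

```text
cmd [556.5  31.9 131.7] act [550.   31.5 132.7] (np.float64(31.259627346451552), np.float64(-4.96178355599071))
relax r 2.5 [15.5 -5.6] [551.1  31.7 133.9]
relax r 4.8 [-0.2 -6. ] [552.7  31.8 135.1]
relax r 4.8 [ 0.3 -5.6] [552.8  31.8 135.2]
relax r 4.9 [-0.5 -5. ] [552.9  31.8 135.3]
```

```bash
cat > lift3.py <<'E'
from h import *
S=np.array([503.36,26.98,50.82]); a0=.161; r=0.
def P(t,r): 
    dx=135*np.cos(a0)-(135+r)*np.cos(t); return S+np.r_[dx*xv,(135+r)*np.sin(t)-135*np.sin(a0)]
def ft(t):
    F=np.mean([bot.get_state()["contact_force"] for _ in range(3)],axis=0); f=F[:2]@xv
    return -np.cos(t)*f+np.sin(t)*F[2], f*np.sin(t)+F[2]*np.cos(t)
for t in np.r_[np.linspace(.905,1.8326,9)[1:]]:
    bot.movel(P(t,r),max_speed=70); f,g=ft(t); r+=np.clip(.12*f,-2,2)
    d=bot.get_state()["tcp_pos"]-S; dx=d[:2]@xv; c=np.hypot(dx,d[2]); D=2*np.arcsin(c/270); m=np.arctan2(dx,d[2])
    print(round(t,2),round(f,1),round(g,1),"r",round(r,1),"chord th0,th",(m-D/2).round(3),(m+D/2).round(3))
st()
E
python3 lift3.py
```

```text
1.02 4.6 -2.6 r 0.6 chord th0,th 0.157 1.027
1.14 4.2 -1.3 r 1.1 chord th0,th 0.153 1.144
1.25 3.4 -2.8 r 1.5 chord th0,th 0.15 1.254
1.37 4.3 -3.6 r 2.0 chord th0,th 0.145 1.37
1.48 4.1 -2.4 r 2.5 chord th0,th 0.141 1.488
1.6 3.8 -1.0 r 2.9 chord th0,th 0.137 1.607
1.72 4.2 -1.3 r 3.4 chord th0,th 0.133 1.726
1.83 -0.3 -0.0 r 3.4 chord th0,th 0.133 1.844
{'t': 29.33, 'tcp_pos': [672.85, 43.26, 162.95], 'contact_force': [-0.54, 4.93, -0.31], 'opening': 0.12, 'gripper_force': 39.75}
```

Run:
```python
from h import *
bot.grip(.45); p=bot.get_state()["tcp_pos"]; bot.movel(p+[0,0,90],max_speed=150); st()
bot.move_ptp([430,290,180],[np.pi,0,np.pi-.324]); bot.dwell(.25)
import json
m=imaging.camera_model("wrist"); w=imaging.capture("wrist"); cv2.imwrite("pics/w6.png",w); json.dump({k:np.array(v).tolist() for k,v in m.items()},open("c6.json","w"))
red=lambda im,a=30: blobs(mask(im,(0,150,40),(6,255,255))|mask(im,(174,150,40),(180,255,255)),a)
t=imaging.capture("top"); s=imaging.capture("side"); mt=imaging.camera_model("top"); ms=imaging.camera_model("side")
cv2.imwrite("pics/t6.png",t); cv2.imwrite("pics/s6.png",s)
print("top",red(t)); print("side",red(s))
for th in (1.7,1.8,1.85,1.9,2.0):
    P=fx(105-135*np.cos(th),0,72+135*np.sin(th)); print(th,proj(mt,P).round(1),proj(ms,P).round(1))
print("blue",blobs(mask(w,(100,130,20),(125,255,255)),100)); st()
```

```text
{'t': 30.47, 'tcp_pos': [671.62, 41.67, 252.11], 'contact_force': [0.8, 0.74, -1.22], 'opening': 0.45, 'gripper_force': 0.0}
top [([254.7, 99.2], 259, [223, 95, 65, 11]), ([392.5, 204.0], 577, [380, 191, 27, 27])]
side [([293.7, 125.5], 75, [289, 120, 9, 11]), ([181.0, 143.9], 111, [174, 126, 16, 36])]
1.7 [256.  108.1] [189.3 142. ]
1.8 [255.4 102.2] [184.2 142.4]
1.85 [255.1  99.5] [181.8 142.7]
1.9 [254.8  96.8] [179.4 143.2]
2.0 [254.2  91.8] [174.9 144.3]
blue [([376.6, 16.2], 1706, [327, 0, 94, 44]), ([397.2, 156.3], 2263, [352, 129, 87, 75]), ([266.7, 197.1], 1726, [226, 154, 84, 60]), ([437.2, 281.3], 2571, [394, 248, 82, 73])]
{'t': 32.2, 'tcp_pos': [430.36, 289.75, 179.98], 'contact_force': [0.26, -0.77, 0.67], 'opening': 0.45, 'gripper_force': 0.0}
```

The shield stands at about 106° in both the top and side views. Next is the bracket: a quick pose check, then descend to touch the bench, back off and grip.

```bash
cat > grab.py <<'E'
from h import *
import json,sys
m=json.load(open("c6.json")); b=-.324
def box(c,h):
    R=np.array([[np.cos(b),-np.sin(b)],[np.sin(b),np.cos(b)]]); q=[]
    for x,y in [(33,45),(33,-45),(25,45),(25,-45),(-25,6),(-25,-6)]:
        for z in (0,h): q.append(proj(m,np.r_[R@[x,y]+c,z]))
    q=np.array(q); return q.min(0).round(1),q.max(0).round(1)
for c in ([442.6,302.2],[444,301.5],[445.3,301]): print(c,box(np.array(c),45),"obs 226,154 - 310,214")
if len(sys.argv)>1:
    c=np.array([float(sys.argv[1]),float(sys.argv[2])]); o=[np.pi,0,np.pi+b]
    bot.move_ptp(np.r_[c,90],o)
    hit=bot.movel(np.r_[c,-40],max_speed=50,threshold=5); st(); z=bot.get_state()["tcp_pos"][2]
    bot.movel(np.r_[c,z+8],max_speed=40); bot.grip(0,70); st()
    if not .08<bot.get_state()["opening"]<.25: sys.exit("no grip")
    bot.movel(np.r_[c,z+60],max_speed=80); bot.dwell(.2); st()
E
python3 grab.py
```

```text
[442.6, 302.2] (array([223.9, 151. ]), array([310.8, 213.6])) obs 226,154 - 310,214
[444, 301.5] (array([223.8, 152.4]), array([310.6, 215. ])) obs 226,154 - 310,214
[445.3, 301] (array([223.7, 153.6]), array([310.4, 216.2])) obs 226,154 - 310,214
```

```bash
python3 grab.py 443.8 301.6 | tail -4
```

```text
[445.3, 301] (array([223.7, 153.6]), array([310.4, 216.2])) obs 226,154 - 310,214
{'t': 34.84, 'tcp_pos': [443.77, 301.59, -32.96], 'contact_force': [-0.84, -0.56, 6.39], 'opening': 0.45, 'gripper_force': 2.71}
{'t': 35.56, 'tcp_pos': [443.66, 301.33, -24.99], 'contact_force': [-0.64, -1.4, 2.51], 'opening': 0.13, 'gripper_force': 69.0}
{'t': 36.56, 'tcp_pos': [443.3, 301.33, 26.43], 'contact_force': [0.38, 0.47, -5.36], 'opening': 0.13, 'gripper_force': 68.1}
```

The grip is good, with an opening of 0.13 and about 5 N of weight. Next I'll place it on the bed ahead of the stop.

Run:
```python
from h import *
o=[np.pi,0,np.pi+FY]
bot.movel(bot.get_state()["tcp_pos"]+[0,0,45],max_speed=120)
bot.move_ptp(fx(-30,0,70),o); bot.dwell(.2); st()
w=imaging.capture("wrist"); cv2.imwrite("pics/w7.png",w)
bot.movel(fx(-30,0,0),max_speed=80); st()
print(bot.movel(fx(-30,0,-25),max_speed=15,threshold=4)); st()
bot.dwell(.2); st()
```

```text
{'t': 38.36, 'tcp_pos': [500.23, 27.91, 69.89], 'contact_force': [0.75, 0.18, -4.12], 'opening': 0.14, 'gripper_force': 68.18}
{'t': 39.43, 'tcp_pos': [500.87, 26.71, 0.42], 'contact_force': [-1.08, 0.03, -4.88], 'opening': 0.13, 'gripper_force': 68.17}
True
{'t': 40.38, 'tcp_pos': [500.27, 26.78, -13.03], 'contact_force': [-0.37, -0.09, 4.23], 'opening': 0.13, 'gripper_force': 69.33}
{'t': 40.58, 'tcp_pos': [500.26, 26.79, -13.03], 'contact_force': [-0.21, 1.05, 5.62], 'opening': 0.13, 'gripper_force': 69.37}
```

```bash
cat > press.py <<'E'
from h import *
z=-13.03; F=lambda: np.mean([bot.get_state()["contact_force"] for _ in range(8)],axis=0)
for _ in range(5):
    f=F(); print("z",round(z,2),f.round(1))
    if -4.5<f[2]<-0.5: break
    z+=np.clip((f[2]+2.5)*.1,-.6,.6); bot.movel(fx(-30,0,z),max_speed=15); bot.dwell(.1)
f0=F()[:2]@xv; x=-30.; bot.movel(fx(-10,0,z),max_speed=30); x=-10.
while x<12:
    f=F(); px=f0-f[:2]@xv; a=bot.get_state()["tcp_pos"]; print(round(x,1),"push",round(px,1),"fz",round(f[2],1),"act x",round((a[:2]-FX)@xv,1))
    if px>9.3: break
    x+=1.5 if px<7.5 else .7; bot.movel(fx(x,0,z),max_speed=15)
st()
E
python3 press.py
```

```text
z -13.03 [-0.2  1.1  5.6]
z -12.43 [ 0.7 -0.3 -4.8]
z -12.66 [ 0.2 -0.4 -4.3]
-10.0 push 0.8 fz -4.7 act x -10.3
-8.5 push 0.9 fz -3.7 act x -8.4
-7.0 push 0.5 fz -4.5 act x -6.8
-5.5 push 0.0 fz -4.7 act x -5.3
-4.0 push -0.1 fz -5.0 act x -3.8
-2.5 push 0.2 fz -4.7 act x -2.5
-1.0 push 1.3 fz -5.2 act x -1.4
0.5 push 3.6 fz -3.5 act x -0.1
2.0 push 4.4 fz -3.6 act x 1.3
3.5 push 5.7 fz -2.2 act x 2.7
5.0 push 5.6 fz -1.6 act x 3.7
6.5 push 7.9 fz 0.7 act x 4.7
7.2 push 8.7 fz 1.8 act x 5.0
7.9 push 10.2 fz 1.3 act x 5.4
{'t': 45.41, 'tcp_pos': [535.56, 30.02, -12.84], 'contact_force': [-9.86, -1.64, 1.34], 'opening': 0.13, 'gripper_force': 69.16}
```

Run:
```python
from h import *
F=lambda: np.mean([bot.get_state()["contact_force"] for _ in range(8)],axis=0)
z=-12.66
for x,dz in ((7.9,.4),(8.8,.4),(9.6,.4)):
    bot.movel(fx(x,0,z+dz),max_speed=15); bot.dwell(.15); a=bot.get_state()["tcp_pos"]; print(x,F().round(1),"act",round((a[:2]-FX)@xv,2),round(a[2],2))
import json
m=imaging.camera_model("wrist"); json.dump({k:np.array(v).tolist() for k,v in m.items()},open("c8.json","w"))
w=imaging.capture("wrist"); t=imaging.capture("top"); cv2.imwrite("pics/w8.png",w); cv2.imwrite("pics/t8.png",t)
print("yellow",blobs(mask(w,(20,100,60),(35,255,255)),60))
for s in (0,10): print(s,[proj(m,fx(30+s,y,52)).round(1).tolist() for y in (-75,-45,45,75)])
cv2.imwrite("pics/v8.png",np.hstack([w,cv2.resize(t[110:190,205:305],None,fx=2.8,fy=384/80)])); st()
```

```text
7.9 [-7.5 -2.2 -1.2] act 5.2 -12.81
8.8 [-9.2 -1.7 -0.4] act 5.98 -12.79
9.6 [-10.4  -2.9  -0.1] act 6.46 -12.78
yellow [([136.7, 344.2], 151, [126, 334, 21, 22]), ([369.7, 344.5], 162, [360, 334, 21, 23])]
0 [[73.4, 340.8], [144.2, 340.7], [356.9, 340.6], [427.9, 340.6]]
10 [[77.2, 359.8], [146.6, 359.8], [354.7, 359.7], [424.2, 359.7]]
{'t': 46.71, 'tcp_pos': [536.63, 30.12, -12.78], 'contact_force': [-9.46, -1.72, -0.05], 'opening': 0.13, 'gripper_force': 69.01}
```

View pics/v8.png

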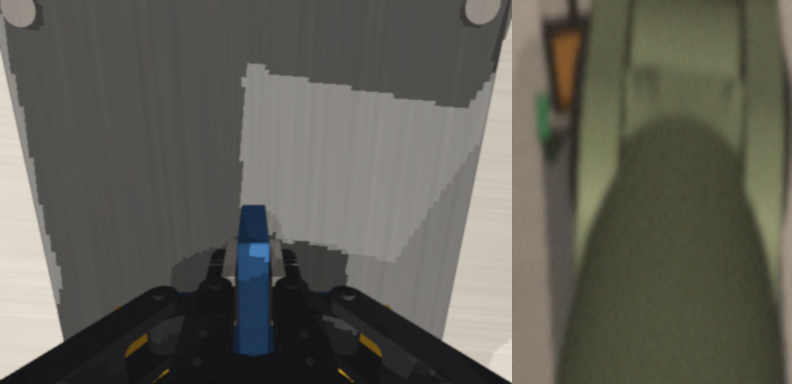

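The web is gripped square at (253,280), and the stop is almost hidden by the gripper. Force (about 10 N) and travel (about 9–9.5 mm) agree. I'll make a small final trim, check that it holds steady, check the shield, then hand in.

Run:
```python
from h import *
bot.movel(fx(10.2,0,-12.2),max_speed=10)
for _ in range(3):
    bot.dwell(.4); F=np.mean([bot.get_state()["contact_force"] for _ in range(10)],axis=0); s=bot.get_state()
    print(F.round(1),"fx",(F[:2]@xv).round(1),"act",round((s["tcp_pos"][:2]-FX)@xv,2),s["wrist_torque"].round(2),s["orientation"].round(3),round(s["t"],1))
im=imaging.capture("side"); print(blobs(mask(im,(0,150,40),(6,255,255))|mask(im,(174,150,40),(180,255,255)),30))
```

```text
[-9.5 -2.1  1.3] fx -9.7 act 6.81 [-0.32  1.82  0.25] [ 3.141 -0.009 -3.05 ] 47.4
[-9.2 -2.1  1. ] fx -9.3 act 6.78 [-0.41  1.75  0.22] [ 3.141 -0.009 -3.05 ] 47.8
[-10.1  -2.8  -0.4] fx -10.3 act 6.81 [-0.29  1.81  0.28] [ 3.141 -0.009 -3.05 ] 48.2
[([287.0, 124.8], 185, [277, 119, 21, 12]), ([181.2, 143.4], 120, [174, 125, 16, 37])]
```

```bash
python3 -c "
from bench import bot
print(bot.sign_off())"
```

```text
the job is handed in; nothing more can be done
None
```

The job is handed in at about 48 s: the shield is up at about 106°, and the blue T bracket is still gripped upright on the bed against the middle of the stop with a steady push of about 10 N. The stop's shift (about 9.5 mm) is worked out from force and arm travel because the gripper hid it from the cameras; nothing was done near the magnet, the tin or the brush.

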